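Reverse the row of birdhouses onto the packing rack

ROBOT

A 7-joint arm with a two-finger parallel gripper is mounted at the origin on the work surface. World frame = base frame: x ahead of the robot, y to its left, z up, the work surface at z = 0. Lengths are in m, angles in rad, forces in N, time in s.
With the tool pointing down it reaches from about 0.425 to 0.925 m from the base axis. Payload 6.8 kg.
Tool frame: the origin (TCP) lies on the centre line of the jaws, within the pads' length; the fingertips stand 19 mm ahead of it and the grasp point (between the pads) is the TCP; z points along the fingers, y is the line along which they close (so a half turn about z gives the same grasp; the last joint's range is limited). The gripper opens to 85 mm and grips with 20 to 120 N. Pads are 22 mm wide; open, the fingers measure 114 mm over their backs; the gripper's body (76 mm by 85 mm) begins 54 mm behind the grasp point. The pads swing forward as they close: fully open they stand 13 mm farther back than shut.
Start: joints at [1.111, 0.477, 0.022, 1.555, -0.011, 1.109, -0.083], TCP at [0.233, -0.634, 0.25] pointing down, gripper open.
Joint ranges: [-2.96, 2.96], [-0.34, 2.1], [-1.41, 1.46], [0.24, 2.44], [-1.37, 4.51], [0.17, 1.92], [-2.96, 2.96]. Speed limits (rad/s): [2.39, 2.39, 3.14, 3.14, 3.14, 3.14, 3.14].

INTERFACE

Orientations are given as a rotation vector (axis times angle).
In Python, from bench import r gives the robot as it stands. The module is installed in compiled form; this text tells all that it offers.
- The arm moves only by the tool arm_command, never from a script. Its argument "rows" is a list of rows, each an object of numbers: "fingers": the opening, from -1 (shut) to 1 (fully open); "x", "y", "z": the shift along the tool's x, y, z in m; "ax", "ay", "az": the turn, a rotation vector about the tool's x, y, z in degrees. In form: [{"fingers": .., "x": .., "y": .., "z": .., "ax": .., "ay": .., "az": ..}, ...]. A call has 1 to 10 rows; each row shifts and turns the commanded pose from where the row before left it, along the tool's axes as they then stand; what a row does not reach is not made up. A row lasts 1/12 s, in which the tool goes at most 41.7 mm and 7.16 degrees, less where a joint would pass 70% of its speed; a pose out of reach is approached as far as the arm can. A call is refused whole if a number of a shift passes 0.0417 or a number of a turn 7.16, either way. A call with a gripper value outside its range is refused whole. The fingers move at their own pace and stop on an object; "grip_force" is the grip in N (left out, the last holds). Time passes only in rows, so rows that do not move let the fingers close. It gives the time, the measured TCP pose, the force, the opening and the grip force at its end, in the units of the state.
- r.get_obs(): the state, without advancing time (a new reading comes with each control period).
- r.grab_frame(name): name is "scene" or "top" or "wrist"; returns a dict with "frame" (420x560x3 uint8, red, green, blue), "depth" (420x560 float32, m along the optical axis (not along the pixel's ray), 0 where there is no reading), "K" (3x3 intrinsics, pixels), "world_from_camera" (4x4, takes a point from camera to world coordinates). Camera axes: x right, y down, z forward; pixel columns grow to the right and rows downward; lengths in m; the calibration is good to about 2 mm. A picture is of the moment at which its call begins.
- r.hand_in(): hands the job in; it is judged then, once.
The state is a dict: "clock": time; "joints": joint angles; "qvel": joint speeds; "tau": joint torques, N m; "tcp_pos": TCP position; "orientation": TCP orientation; "contact_force": force on the tool from outside, world axes, zero at the start; "moment": the same for the moment, N m; "grip_width": finger opening in m; "gripper_force": force on a finger pad.
Only numpy, scipy, OpenCV 4.12 (cv2) and the standard library are available. Lean on these libraries where they do the work, as an engineer would, in place of code of your own. Each camera call takes 0.05 s, during which the arm holds its last target. There are 200 camera calls.

TASK

Four little painted birdhouses stand in a row in the pine drying rack. Move them all into the green packing rack, one standing upright in each compartment, in reverse order: the house nearest the black end of the pine rack goes into the compartment farthest from the black end of the green rack, the next one beside it, and so on along the row. Leave the glue bottle, the tape measure and the hammer where they are.

Things in the scene. Friction and masses are not known exactly. Their poses are not given: they have to be found in the camera images.
- house_red_mid (a point): Wooden birdhouse with red roof, loose, about 60 g: its centre, 34 mm over its flat underside. Square body 40 x 40 mm, 42 mm high, with a gable roof to 68 mm; ridge along x, eaves 51 mm wide in y, flush with front and back. z up; front (black hole) is -x, facing about along the pine rack's -x. Grip from above across front and back (40 mm).
- house_blue_mid (a point): Wooden birdhouse with blue roof, loose, about 60 g: its centre, 34 mm over its flat underside. Square body 40 x 40 mm, 42 mm high, with a gable roof to 68 mm; ridge along x, eaves 51 mm wide in y, flush with front and back. z up; front (black hole) is -x, facing about along the pine rack's -x. Grip from above across front and back (40 mm).
- house_yellow_mid (a point): Wooden birdhouse with yellow roof, loose, about 60 g: its centre, 34 mm over its flat underside. Square body 40 x 40 mm, 42 mm high, with a gable roof to 68 mm; ridge along x, eaves 51 mm wide in y, flush with front and back. z up; front (black hole) is -x, facing about along the pine rack's -x. Grip from above across front and back (40 mm).
- house_white_mid (a point): Wooden birdhouse with white roof, loose, about 60 g: its centre, 34 mm over its flat underside. Square body 40 x 40 mm, 42 mm high, with a gable roof to 68 mm; ridge along x, eaves 51 mm wide in y, flush with front and back. z up; front (black hole) is -x, facing about along the pine rack's -x. Grip from above across front and back (40 mm).
- card_red: The red drip card, 54 x 54 x 3 mm, fixed in the pine drying rack; it shows where the red-roofed house stands at the start (the house stands on it, within a few mm). Origin under its centre, z up.
- card_blue: The blue drip card, 54 x 54 x 3 mm, fixed in the pine drying rack; it shows where the blue-roofed house stands at the start (the house stands on it, within a few mm). Origin under its centre, z up.
- card_yellow: The yellow drip card, 54 x 54 x 3 mm, fixed in the pine drying rack; it shows where the yellow-roofed house stands at the start (the house stands on it, within a few mm). Origin under its centre, z up.
- card_white: The white drip card, 54 x 54 x 3 mm, fixed in the pine drying rack; it shows where the white-roofed house stands at the start (the house stands on it, within a few mm). Origin under its centre, z up.
- drying_rack: Pine drying rack: the start, one house on its card per compartment. Fixed, any yaw, 70 (x) x 270 mm (y), plus a 22 mm long, 26 mm high black block on its +y end. Four compartments in a row at x = 0, y = -99, -33, 33, 99 mm, each 58 (x) x 60 mm (y) inside; floor 10 mm and tops of the 6 mm walls 18 mm over the table. Origin: centre of underside, on the table; z up.
- packing_rack: Green packing rack, empty at the start: the target. Fixed, any yaw, 70 (x) x 270 mm (y), plus a 22 mm long, 26 mm high black block on its +y end. Four compartments in a row at x = 0, y = -99, -33, 33, 99 mm, each 58 (x) x 60 mm (y) inside; floor 10 mm and tops of the 6 mm walls 18 mm over the table. Origin: centre of underside, on the table; z up.
- glue: Bystander: white glue bottle with red cap, loose, upright, 56 mm across, 150 mm tall; origin under its centre.
- tape: Bystander: yellow and black tape measure, loose, 72 x 38 x 60 mm high; origin under its centre.
- hammer: Bystander: hammer lying on the table beyond the racks, about 0.3 m long; loose; its own x runs along the handle.
Mind the look-alikes: they are no part of the job. Leave any pink, purple or turquoise look-alike of the part that bears house_red_mid alone.

How it is judged:
At the end, for the whole second after the job is handed in: Each house stands upright (within 0.12 rad) on the floor of its own compartment of the green rack (centre within 14 mm of the compartment's centre along x and y, height within 6 mm), at rest; a house whose card lies at y in the pine rack's frame is in the compartment at -y in the green rack's frame (((y of card_red in the frame of drying_rack between -0.119 and -0.079 m and y of house_red_mid in the frame of packing_rack between 0.085 and 0.113 m) or (y of card_red in the frame of drying_rack between -0.053 and -0.013 m and y of house_red_mid in the frame of packing_rack between 0.019 and 0.047 m) or (y of card_red in the frame of drying_rack between 0.013 and 0.053 m and y of house_red_mid in the frame of packing_rack between -0.047 and -0.019 m) or (y of card_red in the frame of drying_rack between 0.079 and 0.119 m and y of house_red_mid in the frame of packing_rack between -0.113 and -0.085 m)) and x of house_red_mid in the frame of packing_rack between -0.014 and 0.014 m and z of house_red_mid in the frame of packing_rack between 0.038 and 0.05 m and angle between each of house_red, house_blue, house_yellow, house_white's own z axis and vertical below 0.12 rad and linear speed of each of house_red, house_blue, house_yellow, house_white below 0.02 m/s and angular speed of each of house_red, house_blue, house_yellow, house_white below 0.2 rad/s and ((y of card_blue in the frame of drying_rack between -0.119 and -0.079 m and y of house_blue_mid in the frame of packing_rack between 0.085 and 0.113 m) or (y of card_blue in the frame of drying_rack between -0.053 and -0.013 m and y of house_blue_mid in the frame of packing_rack between 0.019 and 0.047 m) or (y of card_blue in the frame of drying_rack between 0.013 and 0.053 m and y of house_blue_mid in the frame of packing_rack between -0.047 and -0.019 m) or (y of card_blue in the frame of drying_rack between 0.079 and 0.119 m and y of house_blue_mid in the frame of packing_rack between -0.113 and -0.085 m)) and x of house_blue_mid in the frame of packing_rack between -0.014 and 0.014 m and z of house_blue_mid in the frame of packing_rack between 0.038 and 0.05 m and ((y of card_yellow in the frame of drying_rack between -0.119 and -0.079 m and y of house_yellow_mid in the frame of packing_rack between 0.085 and 0.113 m) or (y of card_yellow in the frame of drying_rack between -0.053 and -0.013 m and y of house_yellow_mid in the frame of packing_rack between 0.019 and 0.047 m) or (y of card_yellow in the frame of drying_rack between 0.013 and 0.053 m and y of house_yellow_mid in the frame of packing_rack between -0.047 and -0.019 m) or (y of card_yellow in the frame of drying_rack between 0.079 and 0.119 m and y of house_yellow_mid in the frame of packing_rack between -0.113 and -0.085 m)) and x of house_yellow_mid in the frame of packing_rack between -0.014 and 0.014 m and z of house_yellow_mid in the frame of packing_rack between 0.038 and 0.05 m and ((y of card_white in the frame of drying_rack between -0.119 and -0.079 m and y of house_white_mid in the frame of packing_rack between 0.085 and 0.113 m) or (y of card_white in the frame of drying_rack between -0.053 and -0.013 m and y of house_white_mid in the frame of packing_rack between 0.019 and 0.047 m) or (y of card_white in the frame of drying_rack between 0.013 and 0.053 m and y of house_white_mid in the frame of packing_rack between -0.047 and -0.019 m) or (y of card_white in the frame of drying_rack between 0.079 and 0.119 m and y of house_white_mid in the frame of packing_rack between -0.113 and -0.085 m)) and x of house_white_mid in the frame of packing_rack between -0.014 and 0.014 m and z of house_white_mid in the frame of packing_rack between 0.038 and 0.05 m); the robot touches nothing.
It fails at once if the glue bottle is shifted by more than 30 mm (distance of glue from where it was at the start of the episode above 0.03 m).
It fails at once if the tape measure is shifted by more than 30 mm (distance of tape from where it was at the start of the episode above 0.03 m).
It fails at once if the hammer is shifted by more than 30 mm (distance of hammer from where it was at the start of the episode above 0.03 m).
It also fails if it takes over 115 s, if anything falls off the work surface, if the arm or the gripper's body presses on something with over 40 N, if the wrist force passes 120 N, or if a joint passes its speed limit or range.

## Working session

There is one attempt and no reset: what is moved stays moved. The work goes in short steps, Python scripts to look and compute and a tool call to move; the robot and the scene stay as the last step left them, time stands still between calls to the robot, and variables do not carry over. Pictures are saved under pics/ and viewed, at most 14 in all, crops included, and the job is handed in when it is done.

Besides the shell and the picture viewer there is one more tool, called after "Emit:" in YAML: its name, and indented under it one key for each argument. arm_command: Moves the arm, as the interface text tells. Its arguments: {"type":"object","properties":{"rows":{"type":"array"},"grip_force":{"type":"number"}},"required":["rows"]}

```bash
mkdir -p pics
python3 - <<'E'
from bench import r
import cv2,numpy as np
o=r.get_obs();print({k:np.round(v,3).tolist() for k,v in o.items()})
for n in("top","scene"):
    f=r.grab_frame(n);np.savez(f"{n}.npz",**f);cv2.imwrite(f"pics/{n}1.png",f["frame"][...,::-1])
    print(n,f["world_from_camera"].round(3).tolist(),f["K"].round(1).tolist())
E
```

```text
{'clock': 0.0, 'joints': [1.111, 0.478, 0.022, 1.556, -0.012, 1.109, -0.083], 'qvel': [0.001, 0.001, -0.0, 0.001, -0.001, -0.001, 0.0], 'tau': [0.0, -59.645, 1.608, -28.119, 0.013, 0.009, -0.0], 'tcp_pos': [0.232, -0.633, 0.249], 'orientation': [-3.091, -0.549, 0.001], 'contact_force': [0.246, -0.127, 0.285], 'moment': [-0.028, -0.04, 0.004], 'gripper_force': 0.0, 'grip_width': 0.085}
top [[-0.048, -0.977, 0.208, 0.349], [-0.999, 0.048, -0.004, -0.032], [-0.006, -0.208, -0.978, 1.172], [0.0, 0.0, 0.0, 1.0]] [[478.9, 0.0, 284.0], [0.0, 478.9, 209.7], [0.0, 0.0, 1.0]]
scene [[0.246, 0.781, -0.574, 1.237], [0.969, -0.199, 0.145, -0.198], [-0.001, -0.592, -0.806, 0.942], [0.0, 0.0, 0.0, 1.0]] [[391.0, 0.0, 275.1], [0.0, 391.0, 213.6], [0.0, 0.0, 1.0]]
```

View pics/top1.png

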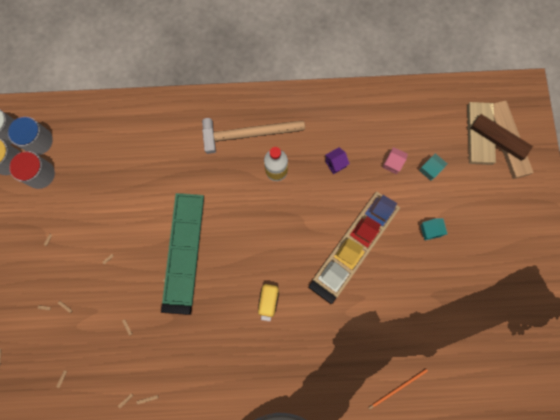

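View pics/scene1.png

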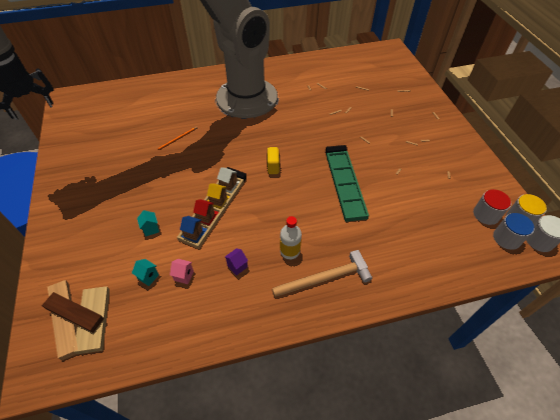

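The top view shows the pine rack with its black end at px (322,292) and, going away from it, white (335,275), yellow (350,254), red (366,232), blue (382,209). The green rack runs from its black end at (177,309) up to (188,197). I'll enlarge both racks.

```bash
cat > h.py <<'E'
import numpy as np,cv2
def load(n): return dict(np.load(n+".npz"))
def xyz(f):
    h,w=f["depth"].shape;v,u=np.mgrid[:h,:w];K=f["K"];d=f["depth"]
    P=np.stack([(u-K[0,2])/K[0,0]*d,(v-K[1,2])/K[1,1]*d,d],-1);T=f["world_from_camera"]
    return P@T[:3,:3].T+T[:3,3]
def pix(f,u,v,z):
    K=f["K"];T=f["world_from_camera"];d=T[:3,:3]@np.array([(u-K[0,2])/K[0,0],(v-K[1,2])/K[1,1],1]);c=T[:3,3]
    return c+d*(z-c[2])/d[2]
E
python3 - <<'E'
from h import *
f=load("top");W=xyz(f);im=f["frame"].astype(int)
a=cv2.resize(f["frame"][185:320,150:215],None,fx=4.4,fy=4.4,interpolation=2)
b=cv2.resize(f["frame"][185:305,300:405],None,fx=4.4,fy=4.4,interpolation=2)
c=np.zeros((594,750,3),np.uint8);c[:a.shape[0],:a.shape[1]]=a;c[:b.shape[0],286:286+b.shape[1]]=b
cv2.imwrite("pics/crop1.png",c[...,::-1])
print("table z",np.median(W[330:400,150:200,2]))
hsv=cv2.cvtColor(f["frame"],cv2.COLOR_RGB2HSV)
m=(abs(hsv[...,0].astype(int)-75)<20)&(hsv[...,1]>80);m[:,:150]=0;m[:,215:]=0
p=W[m][:,:2].astype(np.float32)*1000;print("green",m.sum(),cv2.minAreaRect(p),np.percentile(W[m][:,2],[5,50,95]))
# all raised by rack
for n,(r0,r1,c0,c1) in dict(green=(185,325,150,215),pine=(185,310,300,410)).items():
    w=W[r0:r1,c0:c1].reshape(-1,3);q=w[w[:,2]>.008];print(n,cv2.minAreaRect(q[:,:2].astype(np.float32)*1000))
    s=w[w[:,2]>.055] ;print(len(s),s[:,2].max() if len(s) else 0)
E
```

```text
table z 0.0010403124434762434
green 2992 ((497.41827392578125, 100.36602783203125), (295.3530578613281, 266.93365478515625), 83.69583892822266) [0.00762614 0.01195811 0.02074769]
green ((497.0731201171875, 109.79432678222656), (296.3352355957031, 294.13189697265625), 87.39221954345703)
32 1.1716732085717405
pine ((479.7395324707031, -182.70675659179688), (211.84597778320312, 339.2773132324219), 72.97703552246094)
1523 1.1716732085717405
```

View pics/crop1.png

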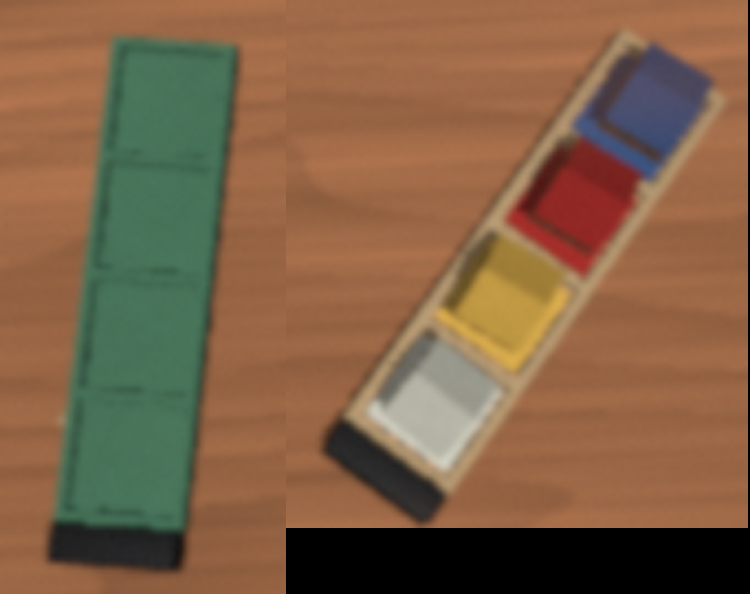

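Run:
```python
from h import *
f=load("top");W=xyz(f);W[f["depth"]<=0]=np.nan
C=dict(green=([(116,38),(238,45),(185,527),(58,520)],150),pine=([(336,30),(438,95),(161,493),(59,418)],300))
for n,(c,u0) in C.items():
    p=np.array([pix(f,u/4.4+u0-.4,v/4.4+185-.4,.018)[:2] for u,v in c]);m=p.mean(0)
    d=p[2]+p[3]-p[0]-p[1];yaw=np.arctan2(d[1],d[0])-np.pi/2
    print(n,p.round(3).tolist(),"ctr",m.round(4),"len",np.linalg.norm(d)/2,"wid",np.linalg.norm(p[1]-p[0]),np.linalg.norm(p[2]-p[3]),"yaw",yaw)
    r0,r1,c0,c1=(185,325,150,215) if n=="green" else (185,310,300,410)
    w=W[r0:r1,c0:c1].reshape(-1,3);q=w[(w[:,2]>.010)&(w[:,2]<.03 if n=="green" else w[:,2]<.09)];R=cv2.minAreaRect(q[:,:2].astype(np.float32)*1000);print(R)
    R2=np.array([[np.cos(yaw),-np.sin(yaw)],[np.sin(yaw),np.cos(yaw)]])
    L=(w[:,:2]-m)@R2
    for y in(-.099,-.033,.033,.099):
        g=m+R2@[0,y];k=(abs(L[:,1]-y)<.03)&(abs(L[:,0])<.035)&(w[:,2]>.036)
        s=L[k&(w[:,2]>.06)]
        print(y,g.round(4),"house",(np.percentile(L[k],[1,99],axis=0).round(4).tolist(),np.nanmax(w[k,2]),"ridge",s.mean(0).round(4)) if k.sum() else "",k.sum())
# tall objects map
for n,(u,v) in dict(glue=(276,153),tape=(268,300),hammerhead=(208,130)).items(): print(n,W[v,u])
```

```text
green [[0.649, 0.23], [0.642, 0.161], [0.376, 0.193], [0.383, 0.261]] ctr [0.5124 0.2114] len 0.2676909645684892 wid 0.0692453688818671 0.06871231812717589 yaw 1.4520466234321776
((501.7854919433594, 213.67218017578125), (71.88593292236328, 291.68182373046875), 83.18569946289062)
-0.099 [0.6107 0.1997] house  0
-0.033 [0.5451 0.2075] house  0
0.033 [0.4796 0.2153] house  0
0.099 [0.4141 0.2232] house  0
pine [[0.629, -0.266], [0.589, -0.32], [0.378, -0.15], [0.42, -0.097]] ctr [ 0.5039 -0.2082] len 0.2700811034695707 wid 0.06706260374388022 0.06758317981228507 yaw 0.8917809855667347
((495.599609375, -203.11508178710938), (70.08833312988281, 293.00347900390625), 50.82115173339844)
-0.099 [ 0.581  -0.2704] house ([[-0.0244, -0.1271], [0.0159, -0.0782]], np.float64(0.08339931479917917), 'ridge', array([-0.0045, -0.0995])) 364
-0.033 [ 0.5296 -0.2289] house ([[-0.0228, -0.061], [0.0179, -0.0116]], np.float64(0.08465078114142988), 'ridge', array([-0.0025, -0.0345])) 376
0.033 [ 0.4782 -0.1875] house ([[-0.0188, 0.0066], [0.0216, 0.0568]], np.float64(0.08449426702102447), 'ridge', array([0.0014, 0.0337])) 381
0.099 [ 0.4269 -0.146 ] house ([[-0.0207, 0.0749], [0.0191, 0.1245]], np.float64(0.08367570896167043), 'ridge', array([-0.0009,  0.1012])) 390
glue [ 0.69641568 -0.02397036  0.14995975]
tape [0.37632658 0.0104268  0.06349232]
hammerhead [0.80994835 0.14727728 0.0222024 ]
```

```bash
cat >> h.py <<'E'
from scipy.spatial.transform import Rotation as Ro
PC,PY=np.array([.504,-.209]),.889; GC,GY=np.array([.5125,.2118]),1.452
H=dict(white=(-.0008,.1),yellow=(.0014,.033),red=(-.0025,-.0345),blue=(-.0044,-.1005))
D=dict(white=-.099,yellow=-.033,red=.033,blue=.099)
rot=lambda a:np.array([[np.cos(a),-np.sin(a)],[np.sin(a),np.cos(a)]])
src=lambda n:PC+rot(PY)@H[n]
dst=lambda n:GC+rot(GY)@[0,D[n]]
def plan(xy,z,yaw,show=True):
    """tool y at angle yaw-pi, tool down; prints rows: total split evenly, turning after shift in each row"""
    from bench import r
    o=r.get_obs();R=Ro.from_rotvec(o["orientation"]);a=yaw-np.pi
    ty=np.array([np.cos(a),np.sin(a),0]);tz=np.array([0,0,-1.]);T=Ro.from_matrix(np.stack([np.cross(ty,tz),ty,tz],1))
    dp=np.r_[xy,z]-o["tcp_pos"];rv=(R.inv()*T).as_rotvec()
    n=max(1,int(np.ceil(max(np.linalg.norm(dp)/.037,np.degrees(np.linalg.norm(rv))/6.8))))
    print("n",n,"turn/row",np.degrees(rv/n).round(2),"tcp",o["tcp_pos"].round(4),"grip",round(float(o["grip_width"]),4),"t",o["clock"])
    for i in range(n): print(((R*Ro.from_rotvec(rv*i/n)).inv().apply(dp/n)*1000).round(1))
E
python3 - <<'E'
from h import *
for n in H: print(n,src(n).round(4),dst(n).round(4))
plan(src("white"),.15,PY)
E
```

```text
white [ 0.4259 -0.1466] [0.6108 0.2001]
yellow [ 0.4793 -0.1871] [0.5453 0.2079]
red [ 0.5292 -0.2327] [0.4797 0.2157]
blue [ 0.5793 -0.2758] [0.4142 0.2235]
n 15 turn/row [-0.01  0.    3.95] tcp [ 0.2324 -0.6332  0.2494] grip 0.0857 t 0.1
[ 23.3 -26.    6.7]
[ 21.4 -27.5   6.7]
[ 19.5 -28.9   6.7]
[ 17.5 -30.2   6.7]
[ 15.3 -31.4   6.7]
[ 13.1 -32.3   6.7]
[ 10.9 -33.2   6.7]
[  8.6 -33.8   6.7]
[  6.2 -34.3   6.7]
[  3.8 -34.7   6.6]
[  1.4 -34.9   6.6]
[ -1.  -34.9   6.6]
[ -3.4 -34.7   6.6]
[ -5.8 -34.4   6.6]
[ -8.1 -34.    6.6]
```

Emit:
arm_command:
  rows:
    - {"fingers": 1,"x": 0.0233,"y": -0.026,"z": 0.0067,"az": 3.95}
    - {"fingers": 1,"x": 0.0214,"y": -0.0275,"z": 0.0067,"az": 3.95}
    - {"fingers": 1,"x": 0.0195,"y": -0.0289,"z": 0.0067,"az": 3.95}
    - {"fingers": 1,"x": 0.0175,"y": -0.0302,"z": 0.0067,"az": 3.95}
    - {"fingers": 1,"x": 0.0153,"y": -0.0314,"z": 0.0067,"az": 3.95}
    - {"fingers": 1,"x": 0.0131,"y": -0.0323,"z": 0.0067,"az": 3.95}
    - {"fingers": 1,"x": 0.0109,"y": -0.0332,"z": 0.0067,"az": 3.95}
    - {"fingers": 1,"x": 0.0086,"y": -0.0338,"z": 0.0067,"az": 3.95}
    - {"fingers": 1,"x": 0.0062,"y": -0.0343,"z": 0.0067,"az": 3.95}
    - {"fingers": 1,"x": 0.0038,"y": -0.0347,"z": 0.0066,"az": 3.95}
  grip_force: 30

```text
validation failed for argument at $.ro...
```

Emit:
arm_command:
  rows:
    - {"fingers": 1,"x": 0.0014,"y": -0.0349,"z": 0.0066,"az": 3.95}
    - {"fingers": 1,"x": -0.001,"y": -0.0349,"z": 0.0066,"az": 3.95}
    - {"fingers": 1,"x": -0.0034,"y": -0.0347,"z": 0.0066,"az": 3.95}
    - {"fingers": 1,"x": -0.0058,"y": -0.0344,"z": 0.0066,"az": 3.95}
    - {"fingers": 1,"x": -0.0081,"y": -0.034,"z": 0.0066,"az": 3.95}
    - {"fingers": 1}
    - {"fingers": 1}
    - {"fingers": 1}

```text
validation failed for argument at $.ro...
```

Run:
```python
from h import *
from bench import r
plan(src("white"),.047,PY)
print(r.get_obs()["joints"].round(2))
for n in("top","wrist"):
    f=r.grab_frame(n);np.savez(n+"2.npz",**f);cv2.imwrite(f"pics/{n}2.png",f["frame"][...,::-1])
```

```text
n 16 turn/row [-0.01  0.    3.7 ] tcp [ 0.2324 -0.6332  0.2494] grip 0.0857 t 0.1
[ 21.8 -24.4  12.7]
[ 20.2 -25.7  12.7]
[ 18.5 -27.   12.7]
[ 16.7 -28.1  12.7]
[ 14.9 -29.1  12.7]
[ 13.  -30.   12.7]
[ 11.  -30.8  12.7]
[  9.  -31.5  12.7]
[  6.9 -32.   12.7]
[  4.9 -32.4  12.7]
[  2.8 -32.6  12.7]
[  0.6 -32.7  12.7]
[ -1.5 -32.7  12.7]
[ -3.6 -32.5  12.7]
[ -5.7 -32.2  12.7]
[ -7.7 -31.8  12.7]
[ 1.11  0.48  0.02  1.56 -0.01  1.11 -0.08]
```

View pics/wrist2.png

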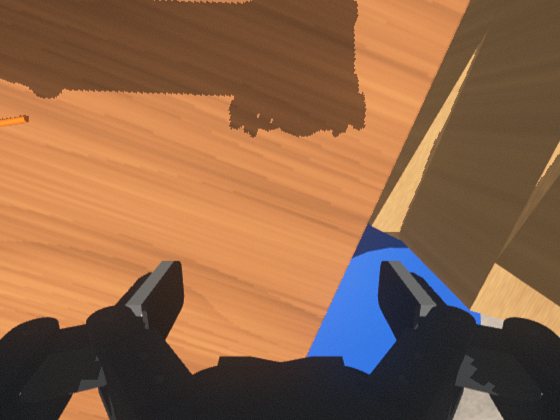

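The call was refused, most likely because each row needs every field. The wrist picture shows the arm still at the start pose, with the fingers at px (160,290) and (400,290) over the table edge. I'll resend with complete rows.

Emit:
arm_command:
  rows:
    - {"fingers": 1,"x": 0.0233,"y": -0.026,"z": 0.0067,"ax": 0,"ay": 0,"az": 3.95}
    - {"fingers": 1,"x": 0.0214,"y": -0.0275,"z": 0.0067,"ax": 0,"ay": 0,"az": 3.95}
    - {"fingers": 1,"x": 0.0195,"y": -0.0289,"z": 0.0067,"ax": 0,"ay": 0,"az": 3.95}
    - {"fingers": 1,"x": 0.0175,"y": -0.0302,"z": 0.0067,"ax": 0,"ay": 0,"az": 3.95}
    - {"fingers": 1,"x": 0.0153,"y": -0.0314,"z": 0.0067,"ax": 0,"ay": 0,"az": 3.95}
    - {"fingers": 1,"x": 0.0131,"y": -0.0323,"z": 0.0067,"ax": 0,"ay": 0,"az": 3.95}
    - {"fingers": 1,"x": 0.0109,"y": -0.0332,"z": 0.0067,"ax": 0,"ay": 0,"az": 3.95}
    - {"fingers": 1,"x": 0.0086,"y": -0.0338,"z": 0.0067,"ax": 0,"ay": 0,"az": 3.95}
    - {"fingers": 1,"x": 0.0062,"y": -0.0343,"z": 0.0067,"ax": 0,"ay": 0,"az": 3.95}
    - {"fingers": 1,"x": 0.0038,"y": -0.0347,"z": 0.0066,"ax": 0,"ay": 0,"az": 3.95}
  grip_force: 30

```text
clock: 1.03
tcp_pos: [0.3619, -0.3079, 0.1832]
orientation: [3.096, -0.533, 0.0]
contact_force: [1.2, 0.2, -0.0]
grip_width: 0.0858
gripper_force: 0.0
```

Emit:
arm_command:
  rows:
    - {"fingers": 1,"x": 0.0014,"y": -0.0349,"z": 0.0066,"ax": 0,"ay": 0,"az": 3.95}
    - {"fingers": 1,"x": -0.001,"y": -0.0349,"z": 0.0066,"ax": 0,"ay": 0,"az": 3.95}
    - {"fingers": 1,"x": -0.0034,"y": -0.0347,"z": 0.0066,"ax": 0,"ay": 0,"az": 3.95}
    - {"fingers": 1,"x": -0.0058,"y": -0.0344,"z": 0.0066,"ax": 0,"ay": 0,"az": 3.95}
    - {"fingers": 1,"x": -0.0081,"y": -0.034,"z": 0.0066,"ax": 0,"ay": 0,"az": 3.95}
    - {"fingers": 1,"x": 0,"y": 0,"z": 0,"ax": 0,"ay": 0,"az": 0}
    - {"fingers": 1,"x": 0,"y": 0,"z": 0,"ax": 0,"ay": 0,"az": 0}

```text
clock: 1.62
tcp_pos: [0.4266, -0.1452, 0.1501]
orientation: [-2.963, 1.043, 0.001]
contact_force: [0.0, -0.3, 0.3]
grip_width: 0.0855
gripper_force: 0.0
```

Run:
```python
from h import *
from bench import r
plan(src("white"),.047,PY)
print(r.get_obs()["joints"].round(2))
f=r.grab_frame("wrist");np.savez("wrist2.npz",**f);cv2.imwrite("pics/wrist3.png",f["frame"][...,::-1])
```

```text
n 3 turn/row [-0.    0.01  0.09] tcp [ 0.4266 -0.1452  0.1501] grip 0.0855 t 1.6167
[ 0.1  0.5 34.4]
[ 0.1  0.5 34.4]
[ 0.1  0.5 34.4]
[ 0.23  0.25 -0.05  2.17  0.02  0.73 -2.07]
```

View pics/wrist3.png

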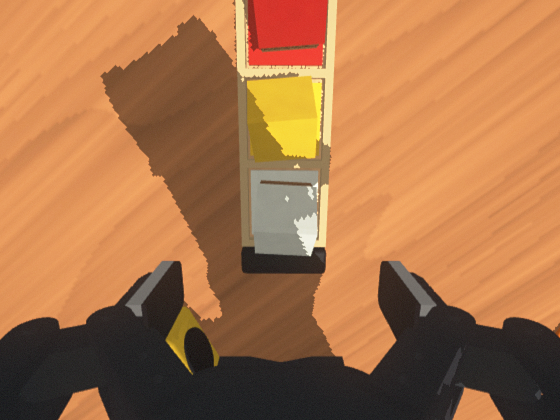

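The wrist view shows the rack square to the jaws, with the white house (285,215) midway between the fingers at (160,290) and (400,290). Going down to grip it.

Emit:
arm_command:
  rows:
    - {"fingers": 1,"x": 0,"y": 0.0015,"z": 0.034,"ax": 0,"ay": 0,"az": 0.2}
    - {"fingers": 1,"x": 0,"y": 0,"z": 0.034,"ax": 0,"ay": 0,"az": 0}
    - {"fingers": 1,"x": 0,"y": 0,"z": 0.02,"ax": 0,"ay": 0,"az": 0}
    - {"fingers": 1,"x": 0,"y": 0,"z": 0.015,"ax": 0,"ay": 0,"az": 0}
    - {"fingers": 1,"x": 0,"y": 0,"z": 0,"ax": 0,"ay": 0,"az": 0}
    - {"fingers": -1,"x": 0,"y": 0,"z": 0,"ax": 0,"ay": 0,"az": 0}
    - {"fingers": -1,"x": 0,"y": 0,"z": 0,"ax": 0,"ay": 0,"az": 0}
    - {"fingers": -1,"x": 0,"y": 0,"z": 0,"ax": 0,"ay": 0,"az": 0}
    - {"fingers": -1,"x": 0,"y": 0,"z": 0,"ax": 0,"ay": 0,"az": 0}
    - {"fingers": -1,"x": 0,"y": 0,"z": 0,"ax": 0,"ay": 0,"az": 0}

```text
clock: 2.5
tcp_pos: [0.426, -0.149, 0.0487]
orientation: [-2.958, 1.057, -0.004]
contact_force: [-1.5, -1.2, 6.1]
grip_width: 0.0397
gripper_force: 29.3
```

Emit:
arm_command:
  rows:
    - {"fingers": -1,"x": 0,"y": 0,"z": 0,"ax": 0,"ay": 0,"az": 0}
    - {"fingers": -1,"x": 0,"y": 0,"z": 0,"ax": 0,"ay": 0,"az": 0}
    - {"fingers": -1,"x": 0,"y": 0,"z": 0,"ax": 0,"ay": 0,"az": 0}
    - {"fingers": -1,"x": 0,"y": 0,"z": 0,"ax": 0,"ay": 0,"az": 0}

```text
clock: 2.83
tcp_pos: [0.426, -0.149, 0.0487]
orientation: [-2.959, 1.057, -0.004]
contact_force: [-1.2, -1.6, 6.0]
grip_width: 0.0399
gripper_force: 29.3
```

Emit:
arm_command:
  rows:
    - {"fingers": -1,"x": 0,"y": 0,"z": -0.02,"ax": 0,"ay": 0,"az": 0}
    - {"fingers": -1,"x": 0,"y": 0,"z": -0.035,"ax": 0,"ay": 0,"az": 0}
    - {"fingers": -1,"x": 0,"y": 0,"z": -0.035,"ax": 0,"ay": 0,"az": 0}
    - {"fingers": -1,"x": 0,"y": 0,"z": -0.035,"ax": 0,"ay": 0,"az": 0}
    - {"fingers": -1,"x": 0,"y": 0,"z": -0.025,"ax": 0,"ay": 0,"az": 0}
    - {"fingers": -1,"x": 0,"y": 0,"z": 0,"ax": 0,"ay": 0,"az": 0}

```text
clock: 3.33
tcp_pos: [0.4282, -0.1493, 0.2032]
orientation: [-2.957, 1.056, -0.017]
contact_force: [0.2, 0.2, -0.2]
grip_width: 0.0395
gripper_force: 30.6
```

```bash
python3 -c "
from h import *
plan(dst('white'),.2,GY)"
```

```text
n 11 turn/row [-0.01 -0.06 -2.95] tcp [ 0.4282 -0.1493  0.2032] grip 0.0395 t 3.3333
[ -7.3 -35.1   0.4]
[ -5.5 -35.4   0.4]
[ -3.6 -35.7   0.4]
[ -1.8 -35.8   0.4]
[  0.1 -35.8   0.4]
[  1.9 -35.8   0.4]
[  3.8 -35.6   0.4]
[  5.6 -35.4   0.4]
[  7.4 -35.1   0.3]
[  9.2 -34.6   0.3]
[ 11.  -34.1   0.3]
```

Emit:
arm_command:
  rows:
    - {"fingers": -1,"x": -0.0073,"y": -0.0351,"z": 0,"ax": 0,"ay": 0,"az": -2.95}
    - {"fingers": -1,"x": -0.0055,"y": -0.0354,"z": 0,"ax": 0,"ay": 0,"az": -2.95}
    - {"fingers": -1,"x": -0.0036,"y": -0.0357,"z": 0,"ax": 0,"ay": 0,"az": -2.95}
    - {"fingers": -1,"x": -0.0018,"y": -0.0358,"z": 0,"ax": 0,"ay": 0,"az": -2.95}
    - {"fingers": -1,"x": 0.0001,"y": -0.0358,"z": 0,"ax": 0,"ay": 0,"az": -2.95}
    - {"fingers": -1,"x": 0.0019,"y": -0.0358,"z": 0,"ax": 0,"ay": 0,"az": -2.95}
    - {"fingers": -1,"x": 0.0038,"y": -0.0356,"z": 0,"ax": 0,"ay": 0,"az": -2.95}
    - {"fingers": -1,"x": 0.0056,"y": -0.0354,"z": 0,"ax": 0,"ay": 0,"az": -2.95}
    - {"fingers": -1,"x": 0.0074,"y": -0.0351,"z": 0,"ax": 0,"ay": 0,"az": -2.95}
    - {"fingers": -1,"x": 0.0092,"y": -0.0346,"z": 0,"ax": 0,"ay": 0,"az": -2.95}

```text
clock: 4.17
tcp_pos: [0.5915, 0.1705, 0.1973]
orientation: [3.13, -0.264, 0.0]
contact_force: [-0.4, -0.5, -0.1]
grip_width: 0.0395
gripper_force: 30.6
```

Emit:
arm_command:
  rows:
    - {"fingers": -1,"x": 0.011,"y": -0.0341,"z": 0,"ax": 0,"ay": 0,"az": -2.95}
    - {"fingers": -1,"x": 0,"y": 0,"z": 0,"ax": 0,"ay": 0,"az": 0}
    - {"fingers": -1,"x": 0,"y": 0,"z": 0,"ax": 0,"ay": 0,"az": 0}
    - {"fingers": -1,"x": 0,"y": 0,"z": 0,"ax": 0,"ay": 0,"az": 0}

```text
clock: 4.5
tcp_pos: [0.6074, 0.2001, 0.1968]
orientation: [3.135, -0.188, -0.001]
contact_force: [-0.8, -0.7, -1.6]
grip_width: 0.0396
gripper_force: 30.6
```

```bash
python3 -c "
from h import *
plan(dst('white'),.047,GY)
from bench import r
f=r.grab_frame('wrist');cv2.imwrite('pics/wrist4.png',f['frame'][...,::-1])"
```

```text
n 5 turn/row [ 0.01  0.01 -0.01] tcp [0.6074 0.2001 0.1968] grip 0.0396 t 4.5
[ 0.7 -0.1 30. ]
[ 0.7 -0.1 30. ]
[ 0.7 -0.1 30. ]
[ 0.7 -0.1 30. ]
[ 0.7 -0.1 30. ]
```

View pics/wrist4.png

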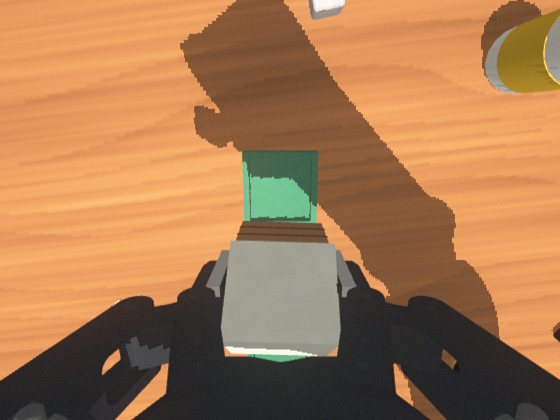

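The white house hangs level between the pads over the far compartment (280,185). Lowering and releasing it.

Emit:
arm_command:
  rows:
    - {"fingers": -1,"x": 0.0034,"y": 0,"z": 0.035,"ax": 0,"ay": 0,"az": 0}
    - {"fingers": -1,"x": 0,"y": 0,"z": 0.035,"ax": 0,"ay": 0,"az": 0}
    - {"fingers": -1,"x": 0,"y": 0,"z": 0.035,"ax": 0,"ay": 0,"az": 0}
    - {"fingers": -1,"x": 0,"y": 0,"z": 0.025,"ax": 0,"ay": 0,"az": 0}
    - {"fingers": -1,"x": 0,"y": 0,"z": 0.01,"ax": 0,"ay": 0,"az": 0}
    - {"fingers": -1,"x": 0,"y": 0,"z": 0.008,"ax": 0,"ay": 0,"az": 0}
    - {"fingers": -1,"x": 0,"y": 0,"z": 0,"ax": 0,"ay": 0,"az": 0}
    - {"fingers": -1,"x": 0,"y": 0,"z": 0,"ax": 0,"ay": 0,"az": 0}

```text
clock: 5.22
tcp_pos: [0.6121, 0.2003, 0.0507]
orientation: [-3.135, 0.189, -0.003]
contact_force: [0.1, 0.4, -0.4]
grip_width: 0.04
gripper_force: 30.5
```

Emit:
arm_command:
  rows:
    - {"fingers": -1,"x": 0,"y": 0,"z": 0.004,"ax": 0,"ay": 0,"az": 0}
    - {"fingers": -1,"x": 0,"y": 0,"z": 0,"ax": 0,"ay": 0,"az": 0}
    - {"fingers": 1,"x": 0,"y": 0,"z": 0,"ax": 0,"ay": 0,"az": 0}
    - {"fingers": 1,"x": 0,"y": 0,"z": 0,"ax": 0,"ay": 0,"az": 0}
    - {"fingers": 1,"x": 0,"y": 0,"z": 0,"ax": 0,"ay": 0,"az": 0}
    - {"fingers": 1,"x": 0,"y": 0,"z": -0.01,"ax": 0,"ay": 0,"az": 0}
    - {"fingers": 1,"x": 0,"y": 0,"z": -0.03,"ax": 0,"ay": 0,"az": 0}
    - {"fingers": 1,"x": 0,"y": 0,"z": -0.035,"ax": 0,"ay": 0,"az": 0}
    - {"fingers": 1,"x": 0,"y": 0,"z": -0.035,"ax": 0,"ay": 0,"az": 0}
    - {"fingers": 1,"x": 0,"y": 0,"z": -0.035,"ax": 0,"ay": 0,"az": 0}

```text
clock: 6.05
tcp_pos: [0.611, 0.2004, 0.1928]
orientation: [-3.136, 0.187, -0.0]
contact_force: [1.3, -0.3, -0.3]
grip_width: 0.0854
gripper_force: 0.0
```

```bash
python3 -c "
from h import *
plan(src('yellow'),.185,PY)
from bench import r
f=r.grab_frame('top');W=xyz(f)
L=(W[...,:2]-GC)@rot(GY)
k=(f['depth']>0)&(abs(L[...,0])<.04)&(abs(L[...,1]+.1)<.04)&(W[...,2]>.036)&(W[...,2]<.12)
print(np.percentile(L[k],[1,99],axis=0),np.percentile(W[k][:,2],99),k.sum())
im=f['frame'][100:320,150:410];cv2.imwrite('pics/top5.png',cv2.resize(im,None,fx=2.7,fy=2.7)[...,::-1])"
```

```text
n 12 turn/row [-0.   -0.    2.69] tcp [0.611  0.2004 0.1928] grip 0.0854 t 6.05
[-7.1 33.4  0.6]
[-5.5 33.7  0.6]
[-3.9 33.9  0.6]
[-2.3 34.   0.6]
[-0.7 34.1  0.6]
[ 0.9 34.1  0.6]
[ 2.5 34.   0.6]
[ 4.1 33.9  0.6]
[ 5.7 33.6  0.6]
[ 7.2 33.3  0.6]
[ 8.8 33.   0.6]
[10.3 32.5  0.6]
[[-0.01986703 -0.12183562]
 [-0.01527879 -0.11203331]] 0.061503491341117524 14
```

View pics/top5.png

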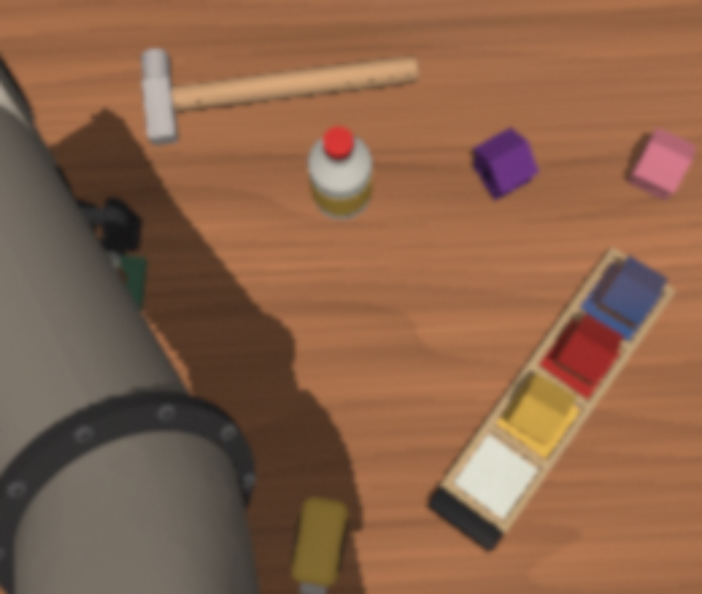

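The arm covers the green rack in this view. The pine rack shows the bare white card at (495,475), and the bystanders haven't moved. On to yellow.

Emit:
arm_command:
  rows:
    - {"fingers": 1,"x": -0.0071,"y": 0.0334,"z": 0,"ax": 0,"ay": 0,"az": 2.69}
    - {"fingers": 1,"x": -0.0055,"y": 0.0337,"z": 0,"ax": 0,"ay": 0,"az": 2.69}
    - {"fingers": 1,"x": -0.0039,"y": 0.0339,"z": 0,"ax": 0,"ay": 0,"az": 2.69}
    - {"fingers": 1,"x": -0.0023,"y": 0.034,"z": 0,"ax": 0,"ay": 0,"az": 2.69}
    - {"fingers": 1,"x": -0.0007,"y": 0.0341,"z": 0,"ax": 0,"ay": 0,"az": 2.69}
    - {"fingers": 1,"x": 0.0009,"y": 0.0341,"z": 0,"ax": 0,"ay": 0,"az": 2.69}
    - {"fingers": 1,"x": 0.0025,"y": 0.034,"z": 0,"ax": 0,"ay": 0,"az": 2.69}
    - {"fingers": 1,"x": 0.0041,"y": 0.0339,"z": 0,"ax": 0,"ay": 0,"az": 2.69}
    - {"fingers": 1,"x": 0.0057,"y": 0.0336,"z": 0,"ax": 0,"ay": 0,"az": 2.69}
    - {"fingers": 1,"x": 0.0072,"y": 0.0333,"z": 0,"ax": 0,"ay": 0,"az": 2.69}

```text
clock: 6.93
tcp_pos: [0.5007, -0.1239, 0.1913]
orientation: [-3.005, 0.915, -0.002]
contact_force: [0.7, -0.2, -0.3]
grip_width: 0.0854
gripper_force: 0.0
```

Emit:
arm_command:
  rows:
    - {"fingers": 1,"x": 0.0088,"y": 0.033,"z": 0,"ax": 0,"ay": 0,"az": 2.69}
    - {"fingers": 1,"x": 0.0103,"y": 0.0325,"z": 0,"ax": 0,"ay": 0,"az": 2.69}
    - {"fingers": 1,"x": 0,"y": 0,"z": 0,"ax": 0,"ay": 0,"az": 0}
    - {"fingers": 1,"x": 0,"y": 0,"z": 0,"ax": 0,"ay": 0,"az": 0}
    - {"fingers": 1,"x": 0,"y": 0,"z": 0,"ax": 0,"ay": 0,"az": 0}

```text
clock: 7.35
tcp_pos: [0.4797, -0.1865, 0.1909]
orientation: [-2.96, 1.051, -0.001]
contact_force: [0.2, 0.3, -0.4]
grip_width: 0.0851
gripper_force: 0.0
```

```bash
cat >> h.py <<'E'
def check(cam="top"):
    from bench import r
    f=r.grab_frame(cam);W=xyz(f);W[f["depth"]<=0]=np.nan;L=(W[...,:2]-GC)@rot(GY)
    for y in(-.099,-.033,.033,.099):
        k=(abs(L[...,0])<.035)&(abs(L[...,1]-y)<.032)&(W[...,2]>.036)&(W[...,2]<.1);t=k&(W[...,2]>.064)
        if k.sum()>50: print(y,k.sum(),"mid",(np.percentile(L[k],[1,99],axis=0).mean(0)*1000).round(1),"ridge",(L[t].mean(0)*1000).round(1),"top",np.percentile(W[k][:,2],99).round(4))
    return f
E
python3 -c "
from h import *
plan(src('yellow'),.046,PY)
f=check()"
```

```text
n 4 turn/row [-0.01 -0.01 -0.01] tcp [ 0.4797 -0.1865  0.1909] grip 0.0851 t 7.35
[-0.   0.2 36.2]
[ 0.   0.2 36.2]
[ 0.   0.2 36.2]
[ 0.   0.2 36.2]
-0.099 402 mid [  0.4 -98.7] ridge [  0.2 -97.3] top 0.0795
```

White stands centred in its compartment. Gripping yellow.

Emit:
arm_command:
  rows:
    - {"fingers": 1,"x": 0,"y": 0.0007,"z": 0.038,"ax": 0,"ay": 0,"az": 0}
    - {"fingers": 1,"x": 0,"y": 0,"z": 0.038,"ax": 0,"ay": 0,"az": 0}
    - {"fingers": 1,"x": 0,"y": 0,"z": 0.038,"ax": 0,"ay": 0,"az": 0}
    - {"fingers": 1,"x": 0,"y": 0,"z": 0.02,"ax": 0,"ay": 0,"az": 0}
    - {"fingers": 1,"x": 0,"y": 0,"z": 0.011,"ax": 0,"ay": 0,"az": 0}
    - {"fingers": -1,"x": 0,"y": 0,"z": 0,"ax": 0,"ay": 0,"az": 0}
    - {"fingers": -1,"x": 0,"y": 0,"z": 0,"ax": 0,"ay": 0,"az": 0}
    - {"fingers": -1,"x": 0,"y": 0,"z": 0,"ax": 0,"ay": 0,"az": 0}
    - {"fingers": -1,"x": 0,"y": 0,"z": 0,"ax": 0,"ay": 0,"az": 0}
    - {"fingers": -1,"x": 0,"y": 0,"z": 0,"ax": 0,"ay": 0,"az": 0}

```text
clock: 8.23
tcp_pos: [0.4804, -0.1878, 0.0473]
orientation: [-2.96, 1.052, -0.006]
contact_force: [-0.7, 1.3, 6.5]
grip_width: 0.0402
gripper_force: 29.6
```

Emit:
arm_command:
  rows:
    - {"fingers": -1,"x": 0,"y": 0,"z": 0,"ax": 0,"ay": 0,"az": 0}
    - {"fingers": -1,"x": 0,"y": 0,"z": 0,"ax": 0,"ay": 0,"az": 0}

```text
clock: 8.4
tcp_pos: [0.4804, -0.1878, 0.0473]
orientation: [-2.96, 1.052, -0.006]
contact_force: [-0.7, 0.5, 7.6]
grip_width: 0.0402
gripper_force: 29.7
```

Emit:
arm_command:
  rows:
    - {"fingers": -1,"x": 0,"y": 0,"z": -0.02,"ax": 0,"ay": 0,"az": 0}
    - {"fingers": -1,"x": 0,"y": 0,"z": -0.035,"ax": 0,"ay": 0,"az": 0}
    - {"fingers": -1,"x": 0,"y": 0,"z": -0.035,"ax": 0,"ay": 0,"az": 0}
    - {"fingers": -1,"x": 0,"y": 0,"z": -0.035,"ax": 0,"ay": 0,"az": 0}
    - {"fingers": -1,"x": 0,"y": 0,"z": -0.027,"ax": 0,"ay": 0,"az": 0}
    - {"fingers": -1,"x": 0,"y": 0,"z": 0,"ax": 0,"ay": 0,"az": 0}

```text
clock: 8.9
tcp_pos: [0.4823, -0.1887, 0.2041]
orientation: [-2.959, 1.052, -0.018]
contact_force: [-0.1, -0.6, -0.6]
grip_width: 0.0404
gripper_force: 29.9
```

```bash
python3 -c "
from h import *
plan(dst('yellow'),.2,GY)"
```

```text
n 11 turn/row [-0.01 -0.06 -2.94] tcp [ 0.4823 -0.1887  0.2041] grip 0.0404 t 8.9
[-18.3 -31.6   0.3]
[-16.7 -32.5   0.3]
[-15.  -33.3   0.4]
[-13.3 -34.    0.4]
[-11.5 -34.6   0.4]
[ -9.7 -35.2   0.4]
[ -7.9 -35.6   0.4]
[ -6.1 -36.    0.4]
[ -4.2 -36.3   0.4]
[ -2.3 -36.4   0.4]
[ -0.5 -36.5   0.4]
```

Emit:
arm_command:
  rows:
    - {"fingers": -1,"x": -0.0183,"y": -0.0316,"z": 0,"ax": 0,"ay": 0,"az": -2.94}
    - {"fingers": -1,"x": -0.0167,"y": -0.0325,"z": 0,"ax": 0,"ay": 0,"az": -2.94}
    - {"fingers": -1,"x": -0.015,"y": -0.0333,"z": 0,"ax": 0,"ay": 0,"az": -2.94}
    - {"fingers": -1,"x": -0.0133,"y": -0.034,"z": 0,"ax": 0,"ay": 0,"az": -2.94}
    - {"fingers": -1,"x": -0.0115,"y": -0.0346,"z": 0,"ax": 0,"ay": 0,"az": -2.94}
    - {"fingers": -1,"x": -0.0097,"y": -0.0352,"z": 0,"ax": 0,"ay": 0,"az": -2.94}
    - {"fingers": -1,"x": -0.0079,"y": -0.0356,"z": 0,"ax": 0,"ay": 0,"az": -2.94}
    - {"fingers": -1,"x": -0.0061,"y": -0.036,"z": 0,"ax": 0,"ay": 0,"az": -2.94}
    - {"fingers": -1,"x": -0.0042,"y": -0.0363,"z": 0,"ax": 0,"ay": 0,"az": -2.94}
    - {"fingers": -1,"x": -0.0023,"y": -0.0364,"z": 0,"ax": 0,"ay": 0,"az": -2.94}

```text
clock: 9.73
tcp_pos: [0.5357, 0.1745, 0.1976]
orientation: [-3.131, 0.263, -0.001]
contact_force: [0.7, -0.0, -0.6]
grip_width: 0.0401
gripper_force: 29.8
```

Emit:
arm_command:
  rows:
    - {"fingers": -1,"x": -0.0005,"y": -0.0365,"z": 0,"ax": 0,"ay": 0,"az": -2.94}
    - {"fingers": -1,"x": 0,"y": 0,"z": 0,"ax": 0,"ay": 0,"az": 0}
    - {"fingers": -1,"x": 0,"y": 0,"z": 0,"ax": 0,"ay": 0,"az": 0}
    - {"fingers": -1,"x": 0,"y": 0,"z": 0,"ax": 0,"ay": 0,"az": 0}

```text
clock: 10.07
tcp_pos: [0.5413, 0.2083, 0.1971]
orientation: [3.135, -0.186, -0.001]
contact_force: [0.3, -1.0, -0.1]
grip_width: 0.04
gripper_force: 29.9
```

```bash
python3 -c "
from h import *
plan(dst('yellow'),.045,GY)"
```

```text
n 5 turn/row [ 0.01  0.   -0.  ] tcp [0.5413 0.2083 0.1971] grip 0.04 t 10.0667
[ 0.8 -0.  30.4]
[ 0.8 -0.  30.4]
[ 0.8 -0.  30.4]
[ 0.8 -0.  30.4]
[ 0.8 -0.  30.4]
```

Emit:
arm_command:
  rows:
    - {"fingers": -1,"x": 0.004,"y": 0,"z": 0.035,"ax": 0,"ay": 0,"az": 0}
    - {"fingers": -1,"x": 0,"y": 0,"z": 0.035,"ax": 0,"ay": 0,"az": 0}
    - {"fingers": -1,"x": 0,"y": 0,"z": 0.035,"ax": 0,"ay": 0,"az": 0}
    - {"fingers": -1,"x": 0,"y": 0,"z": 0.03,"ax": 0,"ay": 0,"az": 0}
    - {"fingers": -1,"x": 0,"y": 0,"z": 0.01,"ax": 0,"ay": 0,"az": 0}
    - {"fingers": -1,"x": 0,"y": 0,"z": 0.008,"ax": 0,"ay": 0,"az": 0}
    - {"fingers": -1,"x": 0,"y": 0,"z": 0,"ax": 0,"ay": 0,"az": 0}
    - {"fingers": -1,"x": 0,"y": 0,"z": 0,"ax": 0,"ay": 0,"az": 0}

```text
clock: 10.73
tcp_pos: [0.5467, 0.208, 0.0457]
orientation: [-3.136, 0.188, -0.003]
contact_force: [-0.1, 1.2, -1.0]
grip_width: 0.0397
gripper_force: 31.1
```

Emit:
arm_command:
  rows:
    - {"fingers": 1,"x": 0,"y": 0,"z": 0,"ax": 0,"ay": 0,"az": 0}
    - {"fingers": 1,"x": 0,"y": 0,"z": 0,"ax": 0,"ay": 0,"az": 0}
    - {"fingers": 1,"x": 0,"y": 0,"z": 0,"ax": 0,"ay": 0,"az": 0}
    - {"fingers": 1,"x": 0,"y": 0,"z": 0,"ax": 0,"ay": 0,"az": 0}
    - {"fingers": 1,"x": 0,"y": 0,"z": -0.01,"ax": 0,"ay": 0,"az": 0}
    - {"fingers": 1,"x": 0,"y": 0,"z": -0.03,"ax": 0,"ay": 0,"az": 0}
    - {"fingers": 1,"x": 0,"y": 0,"z": -0.035,"ax": 0,"ay": 0,"az": 0}
    - {"fingers": 1,"x": 0,"y": 0,"z": -0.035,"ax": 0,"ay": 0,"az": 0}
    - {"fingers": 1,"x": 0,"y": 0,"z": -0.035,"ax": 0,"ay": 0,"az": 0}
    - {"fingers": 1,"x": 0,"y": 0,"z": 0,"ax": 0,"ay": 0,"az": 0}

```text
clock: 11.57
tcp_pos: [0.5492, 0.2106, 0.1976]
orientation: [-3.13, 0.186, -0.017]
contact_force: [1.5, 0.9, 0.9]
grip_width: 0.0856
gripper_force: 0.0
```

```bash
python3 -c "
from h import *
plan(src('red'),.19,PY)"
```

```text
n 12 turn/row [-0.04 -0.04  2.69] tcp [0.5492 0.2106 0.1976] grip 0.0856 t 11.5667
[ 2.7 36.9  0.4]
[ 4.4 36.7  0.5]
[ 6.2 36.5  0.5]
[ 7.9 36.1  0.5]
[ 9.5 35.7  0.5]
[11.2 35.2  0.5]
[12.9 34.7  0.6]
[14.5 34.   0.6]
[16.1 33.3  0.6]
[17.6 32.5  0.6]
[19.1 31.7  0.6]
[20.6 30.7  0.6]
```

Emit:
arm_command:
  rows:
    - {"fingers": 1,"x": 0.0027,"y": 0.0369,"z": 0,"ax": 0,"ay": 0,"az": 2.69}
    - {"fingers": 1,"x": 0.0044,"y": 0.0367,"z": 0,"ax": 0,"ay": 0,"az": 2.69}
    - {"fingers": 1,"x": 0.0062,"y": 0.0365,"z": 0,"ax": 0,"ay": 0,"az": 2.69}
    - {"fingers": 1,"x": 0.0079,"y": 0.0361,"z": 0,"ax": 0,"ay": 0,"az": 2.69}
    - {"fingers": 1,"x": 0.0095,"y": 0.0357,"z": 0,"ax": 0,"ay": 0,"az": 2.69}
    - {"fingers": 1,"x": 0.0112,"y": 0.0352,"z": 0,"ax": 0,"ay": 0,"az": 2.69}
    - {"fingers": 1,"x": 0.0129,"y": 0.0347,"z": 0,"ax": 0,"ay": 0,"az": 2.69}
    - {"fingers": 1,"x": 0.0145,"y": 0.034,"z": 0,"ax": 0,"ay": 0,"az": 2.69}
    - {"fingers": 1,"x": 0.0161,"y": 0.0333,"z": 0,"ax": 0,"ay": 0,"az": 2.69}
    - {"fingers": 1,"x": 0.0176,"y": 0.0325,"z": 0,"ax": 0,"ay": 0,"az": 2.69}

```text
clock: 12.4
tcp_pos: [0.5287, -0.1625, 0.1902]
orientation: [-3.006, 0.913, -0.002]
contact_force: [0.4, 0.4, -0.3]
grip_width: 0.0855
gripper_force: 0.0
```

Emit:
arm_command:
  rows:
    - {"fingers": 1,"x": 0.0191,"y": 0.0317,"z": 0,"ax": 0,"ay": 0,"az": 2.69}
    - {"fingers": 1,"x": 0.0206,"y": 0.0307,"z": 0,"ax": 0,"ay": 0,"az": 2.69}
    - {"fingers": 1,"x": 0,"y": 0,"z": 0,"ax": 0,"ay": 0,"az": 0}
    - {"fingers": 1,"x": 0,"y": 0,"z": 0,"ax": 0,"ay": 0,"az": 0}
    - {"fingers": 1,"x": 0,"y": 0,"z": 0,"ax": 0,"ay": 0,"az": 0}

```text
clock: 12.82
tcp_pos: [0.5258, -0.2341, 0.1897]
orientation: [-2.96, 1.049, -0.0]
contact_force: [0.3, 0.6, 0.2]
grip_width: 0.0853
gripper_force: 0.0
```

```bash
python3 -c "
from h import *
plan(src('red'),.046,PY)
f=check()"
```

```text
n 4 turn/row [-0.01  0.    0.01] tcp [ 0.5258 -0.2341  0.1897] grip 0.0853 t 12.8167
[ 0.4 -0.8 35.9]
[ 0.4 -0.8 35.9]
[ 0.4 -0.8 35.9]
[ 0.4 -0.8 35.9]
-0.099 403 mid [  0.4 -98.5] ridge [ -0.3 -97.1] top 0.0809
-0.033 411 mid [  0.4 -34. ] ridge [ -0.2 -33. ] top 0.0797
```

White and yellow both stand centred. Gripping red.

Emit:
arm_command:
  rows:
    - {"fingers": 1,"x": 0.0016,"y": -0.003,"z": 0.037,"ax": 0,"ay": 0,"az": 0}
    - {"fingers": 1,"x": 0,"y": 0,"z": 0.037,"ax": 0,"ay": 0,"az": 0}
    - {"fingers": 1,"x": 0,"y": 0,"z": 0.037,"ax": 0,"ay": 0,"az": 0}
    - {"fingers": 1,"x": 0,"y": 0,"z": 0.02,"ax": 0,"ay": 0,"az": 0}
    - {"fingers": 1,"x": 0,"y": 0,"z": 0.012,"ax": 0,"ay": 0,"az": 0}
    - {"fingers": -1,"x": 0,"y": 0,"z": 0,"ax": 0,"ay": 0,"az": 0}
    - {"fingers": -1,"x": 0,"y": 0,"z": 0,"ax": 0,"ay": 0,"az": 0}
    - {"fingers": -1,"x": 0,"y": 0,"z": 0,"ax": 0,"ay": 0,"az": 0}
    - {"fingers": -1,"x": 0,"y": 0,"z": 0,"ax": 0,"ay": 0,"az": 0}
    - {"fingers": -1,"x": 0,"y": 0,"z": 0,"ax": 0,"ay": 0,"az": 0}

```text
clock: 13.7
tcp_pos: [0.5304, -0.2337, 0.0485]
orientation: [-2.961, 1.05, -0.006]
contact_force: [-0.1, 1.2, 4.9]
grip_width: 0.0402
gripper_force: 29.8
```

Emit:
arm_command:
  rows:
    - {"fingers": -1,"x": 0,"y": 0,"z": 0,"ax": 0,"ay": 0,"az": 0}
    - {"fingers": -1,"x": 0,"y": 0,"z": 0,"ax": 0,"ay": 0,"az": 0}

```text
clock: 13.87
tcp_pos: [0.5304, -0.2337, 0.0485]
orientation: [-2.961, 1.05, -0.006]
contact_force: [-0.9, 0.8, 6.7]
grip_width: 0.0403
gripper_force: 29.9
```

Emit:
arm_command:
  rows:
    - {"fingers": -1,"x": 0,"y": 0,"z": -0.02,"ax": 0,"ay": 0,"az": 0}
    - {"fingers": -1,"x": 0,"y": 0,"z": -0.035,"ax": 0,"ay": 0,"az": 0}
    - {"fingers": -1,"x": 0,"y": 0,"z": -0.035,"ax": 0,"ay": 0,"az": 0}
    - {"fingers": -1,"x": 0,"y": 0,"z": -0.035,"ax": 0,"ay": 0,"az": 0}
    - {"fingers": -1,"x": 0,"y": 0,"z": -0.027,"ax": 0,"ay": 0,"az": 0}
    - {"fingers": -1,"x": 0,"y": 0,"z": 0,"ax": 0,"ay": 0,"az": 0}

```text
clock: 14.37
tcp_pos: [0.5323, -0.2348, 0.2057]
orientation: [-2.96, 1.051, -0.019]
contact_force: [1.0, -0.3, -0.1]
grip_width: 0.0403
gripper_force: 29.9
```

```bash
python3 -c "
from h import *
plan(dst('red'),.2,GY)"
```

```text
n 13 turn/row [-0.   -0.05 -2.48] tcp [ 0.5323 -0.2348  0.2057] grip 0.0403 t 14.3667
[-25.  -24.3   0.3]
[-23.9 -25.4   0.3]
[-22.8 -26.4   0.3]
[-21.6 -27.4   0.3]
[-20.4 -28.3   0.3]
[-19.2 -29.2   0.3]
[-17.9 -30.    0.4]
[-16.6 -30.7   0.4]
[-15.2 -31.4   0.4]
[-13.9 -32.    0.4]
[-12.5 -32.6   0.4]
[-11.  -33.1   0.4]
[ -9.6 -33.5   0.4]
```

Emit:
arm_command:
  rows:
    - {"fingers": -1,"x": -0.025,"y": -0.0243,"z": 0,"ax": 0,"ay": 0,"az": -2.48}
    - {"fingers": -1,"x": -0.0239,"y": -0.0254,"z": 0,"ax": 0,"ay": 0,"az": -2.48}
    - {"fingers": -1,"x": -0.0228,"y": -0.0264,"z": 0,"ax": 0,"ay": 0,"az": -2.48}
    - {"fingers": -1,"x": -0.0216,"y": -0.0274,"z": 0,"ax": 0,"ay": 0,"az": -2.48}
    - {"fingers": -1,"x": -0.0204,"y": -0.0283,"z": 0,"ax": 0,"ay": 0,"az": -2.48}
    - {"fingers": -1,"x": -0.0192,"y": -0.0292,"z": 0,"ax": 0,"ay": 0,"az": -2.48}
    - {"fingers": -1,"x": -0.0179,"y": -0.03,"z": 0,"ax": 0,"ay": 0,"az": -2.48}
    - {"fingers": -1,"x": -0.0166,"y": -0.0307,"z": 0,"ax": 0,"ay": 0,"az": -2.48}
    - {"fingers": -1,"x": -0.0152,"y": -0.0314,"z": 0,"ax": 0,"ay": 0,"az": -2.48}
    - {"fingers": -1,"x": -0.0139,"y": -0.032,"z": 0,"ax": 0,"ay": 0,"az": -2.48}

```text
clock: 15.2
tcp_pos: [0.4878, 0.1146, 0.1989]
orientation: [-3.118, 0.387, -0.002]
contact_force: [-0.1, -0.1, -0.6]
grip_width: 0.0403
gripper_force: 29.8
```

Emit:
arm_command:
  rows:
    - {"fingers": -1,"x": -0.0125,"y": -0.0326,"z": 0,"ax": 0,"ay": 0,"az": -2.48}
    - {"fingers": -1,"x": -0.011,"y": -0.0331,"z": 0,"ax": 0,"ay": 0,"az": -2.48}
    - {"fingers": -1,"x": -0.0096,"y": -0.0335,"z": 0,"ax": 0,"ay": 0,"az": -2.48}
    - {"fingers": -1,"x": 0,"y": 0,"z": 0,"ax": 0,"ay": 0,"az": 0}
    - {"fingers": -1,"x": 0,"y": 0,"z": 0,"ax": 0,"ay": 0,"az": 0}
    - {"fingers": -1,"x": 0,"y": 0,"z": 0,"ax": 0,"ay": 0,"az": 0}

```text
clock: 15.7
tcp_pos: [0.4761, 0.2165, 0.1984]
orientation: [3.135, -0.187, 0.0]
contact_force: [-1.0, -0.0, -1.0]
grip_width: 0.0402
gripper_force: 29.8
```

```bash
python3 -c "
from h import *
plan(dst('red'),.046,GY)"
```

```text
n 5 turn/row [ 0.01 -0.   -0.01] tcp [0.4761 0.2165 0.1984] grip 0.0402 t 15.7
[ 0.7  0.  30.5]
[ 0.7  0.1 30.5]
[ 0.7  0.1 30.5]
[ 0.7  0.1 30.5]
[ 0.7  0.1 30.5]
```

Emit:
arm_command:
  rows:
    - {"fingers": -1,"x": 0.0035,"y": 0,"z": 0.035,"ax": 0,"ay": 0,"az": 0}
    - {"fingers": -1,"x": 0,"y": 0,"z": 0.035,"ax": 0,"ay": 0,"az": 0}
    - {"fingers": -1,"x": 0,"y": 0,"z": 0.035,"ax": 0,"ay": 0,"az": 0}
    - {"fingers": -1,"x": 0,"y": 0,"z": 0.03,"ax": 0,"ay": 0,"az": 0}
    - {"fingers": -1,"x": 0,"y": 0,"z": 0.01,"ax": 0,"ay": 0,"az": 0}
    - {"fingers": -1,"x": 0,"y": 0,"z": 0.008,"ax": 0,"ay": 0,"az": 0}
    - {"fingers": -1,"x": 0,"y": 0,"z": 0,"ax": 0,"ay": 0,"az": 0}
    - {"fingers": -1,"x": 0,"y": 0,"z": 0,"ax": 0,"ay": 0,"az": 0}

```text
clock: 16.37
tcp_pos: [0.4807, 0.2163, 0.0464]
orientation: [-3.135, 0.189, -0.003]
contact_force: [1.1, 0.0, -0.2]
grip_width: 0.0398
gripper_force: 31.1
```

Emit:
arm_command:
  rows:
    - {"fingers": 1,"x": 0,"y": 0,"z": 0,"ax": 0,"ay": 0,"az": 0}
    - {"fingers": 1,"x": 0,"y": 0,"z": 0,"ax": 0,"ay": 0,"az": 0}
    - {"fingers": 1,"x": 0,"y": 0,"z": 0,"ax": 0,"ay": 0,"az": 0}
    - {"fingers": 1,"x": 0,"y": 0,"z": 0,"ax": 0,"ay": 0,"az": 0}
    - {"fingers": 1,"x": 0,"y": 0,"z": -0.01,"ax": 0,"ay": 0,"az": 0}
    - {"fingers": 1,"x": 0,"y": 0,"z": -0.03,"ax": 0,"ay": 0,"az": 0}
    - {"fingers": 1,"x": 0,"y": 0,"z": -0.035,"ax": 0,"ay": 0,"az": 0}
    - {"fingers": 1,"x": 0,"y": 0,"z": -0.035,"ax": 0,"ay": 0,"az": 0}
    - {"fingers": 1,"x": 0,"y": 0,"z": -0.035,"ax": 0,"ay": 0,"az": 0}
    - {"fingers": 1,"x": 0,"y": 0,"z": 0,"ax": 0,"ay": 0,"az": 0}

```text
clock: 17.2
tcp_pos: [0.4829, 0.2189, 0.198]
orientation: [-3.13, 0.187, -0.016]
contact_force: [1.0, 0.7, 0.2]
grip_width: 0.0853
gripper_force: 0.0
```

```bash
python3 -c "
from h import *
plan(src('blue'),.19,PY)"
```

```text
n 14 turn/row [-0.04 -0.03  2.3 ] tcp [0.4829 0.2189 0.198 ] grip 0.0853 t 17.2
[11.  34.3  0.5]
[12.4 33.8  0.5]
[13.7 33.3  0.5]
[15.1 32.7  0.5]
[16.4 32.1  0.5]
[17.6 31.4  0.5]
[18.9 30.6  0.5]
[20.1 29.9  0.5]
[21.3 29.   0.6]
[22.4 28.1  0.6]
[23.6 27.2  0.6]
[24.6 26.3  0.6]
[25.7 25.2  0.6]
[26.7 24.2  0.6]
```

Emit:
arm_command:
  rows:
    - {"fingers": 1,"x": 0.011,"y": 0.0343,"z": 0,"ax": 0,"ay": 0,"az": 2.3}
    - {"fingers": 1,"x": 0.0124,"y": 0.0338,"z": 0,"ax": 0,"ay": 0,"az": 2.3}
    - {"fingers": 1,"x": 0.0137,"y": 0.0333,"z": 0,"ax": 0,"ay": 0,"az": 2.3}
    - {"fingers": 1,"x": 0.0151,"y": 0.0327,"z": 0,"ax": 0,"ay": 0,"az": 2.3}
    - {"fingers": 1,"x": 0.0164,"y": 0.0321,"z": 0,"ax": 0,"ay": 0,"az": 2.3}
    - {"fingers": 1,"x": 0.0176,"y": 0.0314,"z": 0,"ax": 0,"ay": 0,"az": 2.3}
    - {"fingers": 1,"x": 0.0189,"y": 0.0306,"z": 0,"ax": 0,"ay": 0,"az": 2.3}
    - {"fingers": 1,"x": 0.0201,"y": 0.0299,"z": 0,"ax": 0,"ay": 0,"az": 2.3}
    - {"fingers": 1,"x": 0.0213,"y": 0.029,"z": 0,"ax": 0,"ay": 0,"az": 2.3}
    - {"fingers": 1,"x": 0.0224,"y": 0.0281,"z": 0,"ax": 0,"ay": 0,"az": 2.3}

```text
clock: 18.03
tcp_pos: [0.5484, -0.1384, 0.1912]
orientation: [-3.035, 0.811, -0.001]
contact_force: [1.6, 0.1, 0.4]
grip_width: 0.0853
gripper_force: 0.0
```

Emit:
arm_command:
  rows:
    - {"fingers": 1,"x": 0.0236,"y": 0.0272,"z": 0,"ax": 0,"ay": 0,"az": 2.3}
    - {"fingers": 1,"x": 0.0246,"y": 0.0263,"z": 0,"ax": 0,"ay": 0,"az": 2.3}
    - {"fingers": 1,"x": 0.0257,"y": 0.0252,"z": 0,"ax": 0,"ay": 0,"az": 2.3}
    - {"fingers": 1,"x": 0.0267,"y": 0.0242,"z": 0,"ax": 0,"ay": 0,"az": 2.3}
    - {"fingers": 1,"x": 0,"y": 0,"z": 0,"ax": 0,"ay": 0,"az": 0}
    - {"fingers": 1,"x": 0,"y": 0,"z": 0,"ax": 0,"ay": 0,"az": 0}
    - {"fingers": 1,"x": 0,"y": 0,"z": 0,"ax": 0,"ay": 0,"az": 0}

```text
clock: 18.62
tcp_pos: [0.576, -0.2773, 0.1905]
orientation: [-2.961, 1.048, 0.001]
contact_force: [0.3, 0.0, -0.8]
grip_width: 0.0852
gripper_force: 0.0
```

```bash
python3 -c "
from h import *
plan(src('blue'),.046,PY)
f=check()"
```

```text
n 4 turn/row [-0.01  0.01  0.02] tcp [ 0.576  -0.2773  0.1905] grip 0.0852 t 18.6167
[ 0.4 -0.8 36.1]
[ 0.4 -0.8 36.1]
[ 0.4 -0.8 36.1]
[ 0.4 -0.8 36.1]
-0.099 400 mid [  0.3 -98.6] ridge [  0.7 -97.2] top 0.0797
-0.033 414 mid [  0.2 -34. ] ridge [  0.4 -33.5] top 0.0797
0.033 424 mid [ 0.6 31. ] ridge [-0.1 30.9] top 0.0809
```

Emit:
arm_command:
  rows:
    - {"fingers": 1,"x": 0.0016,"y": -0.003,"z": 0.037,"ax": 0,"ay": 0,"az": 0}
    - {"fingers": 1,"x": 0,"y": 0,"z": 0.037,"ax": 0,"ay": 0,"az": 0}
    - {"fingers": 1,"x": 0,"y": 0,"z": 0.037,"ax": 0,"ay": 0,"az": 0}
    - {"fingers": 1,"x": 0,"y": 0,"z": 0.02,"ax": 0,"ay": 0,"az": 0}
    - {"fingers": 1,"x": 0,"y": 0,"z": 0.013,"ax": 0,"ay": 0,"az": 0}
    - {"fingers": -1,"x": 0,"y": 0,"z": 0,"ax": 0,"ay": 0,"az": 0}
    - {"fingers": -1,"x": 0,"y": 0,"z": 0,"ax": 0,"ay": 0,"az": 0}
    - {"fingers": -1,"x": 0,"y": 0,"z": 0,"ax": 0,"ay": 0,"az": 0}
    - {"fingers": -1,"x": 0,"y": 0,"z": 0,"ax": 0,"ay": 0,"az": 0}
    - {"fingers": -1,"x": 0,"y": 0,"z": 0,"ax": 0,"ay": 0,"az": 0}

```text
clock: 19.5
tcp_pos: [0.5809, -0.2771, 0.0488]
orientation: [-2.961, 1.049, -0.006]
contact_force: [-0.2, 1.0, 5.9]
grip_width: 0.0401
gripper_force: 30.1
```

Emit:
arm_command:
  rows:
    - {"fingers": -1,"x": 0,"y": 0,"z": 0,"ax": 0,"ay": 0,"az": 0}
    - {"fingers": -1,"x": 0,"y": 0,"z": 0,"ax": 0,"ay": 0,"az": 0}

```text
clock: 19.67
tcp_pos: [0.5808, -0.2772, 0.0487]
orientation: [-2.961, 1.049, -0.006]
contact_force: [-0.3, 2.1, 7.3]
grip_width: 0.0398
gripper_force: 30.2
```

Emit:
arm_command:
  rows:
    - {"fingers": -1,"x": 0,"y": 0,"z": -0.02,"ax": 0,"ay": 0,"az": 0}
    - {"fingers": -1,"x": 0,"y": 0,"z": -0.035,"ax": 0,"ay": 0,"az": 0}
    - {"fingers": -1,"x": 0,"y": 0,"z": -0.035,"ax": 0,"ay": 0,"az": 0}
    - {"fingers": -1,"x": 0,"y": 0,"z": -0.035,"ax": 0,"ay": 0,"az": 0}
    - {"fingers": -1,"x": 0,"y": 0,"z": -0.027,"ax": 0,"ay": 0,"az": 0}
    - {"fingers": -1,"x": 0,"y": 0,"z": 0,"ax": 0,"ay": 0,"az": 0}

```text
clock: 20.17
tcp_pos: [0.5826, -0.2783, 0.2062]
orientation: [2.96, -1.05, 0.019]
contact_force: [0.3, 0.0, -0.9]
grip_width: 0.0402
gripper_force: 29.9
```

```bash
python3 -c "
from h import *
plan(dst('blue'),.2,GY)"
```

```text
n 15 turn/row [-0.   -0.05 -2.15] tcp [ 0.5826 -0.2783  0.2062] grip 0.0402 t 20.1667
[-29.8 -18.9   0.1]
[-29.1 -20.    0.2]
[-28.3 -21.1   0.2]
[-27.5 -22.1   0.2]
[-26.6 -23.1   0.2]
[-25.8 -24.1   0.2]
[-24.8 -25.1   0.3]
[-23.9 -26.    0.3]
[-22.9 -26.9   0.3]
[-21.9 -27.7   0.3]
[-20.8 -28.5   0.3]
[-19.7 -29.3   0.4]
[-18.6 -30.    0.4]
[-17.5 -30.7   0.4]
[-16.3 -31.3   0.4]
```

Emit:
arm_command:
  rows:
    - {"fingers": -1,"x": -0.0298,"y": -0.0189,"z": 0,"ax": 0,"ay": 0,"az": -2.15}
    - {"fingers": -1,"x": -0.0291,"y": -0.02,"z": 0,"ax": 0,"ay": 0,"az": -2.15}
    - {"fingers": -1,"x": -0.0283,"y": -0.0211,"z": 0,"ax": 0,"ay": 0,"az": -2.15}
    - {"fingers": -1,"x": -0.0275,"y": -0.0221,"z": 0,"ax": 0,"ay": 0,"az": -2.15}
    - {"fingers": -1,"x": -0.0266,"y": -0.0231,"z": 0,"ax": 0,"ay": 0,"az": -2.15}
    - {"fingers": -1,"x": -0.0258,"y": -0.0241,"z": 0,"ax": 0,"ay": 0,"az": -2.15}
    - {"fingers": -1,"x": -0.0248,"y": -0.0251,"z": 0,"ax": 0,"ay": 0,"az": -2.15}
    - {"fingers": -1,"x": -0.0239,"y": -0.026,"z": 0,"ax": 0,"ay": 0,"az": -2.15}
    - {"fingers": -1,"x": -0.0229,"y": -0.0269,"z": 0,"ax": 0,"ay": 0,"az": -2.15}
    - {"fingers": -1,"x": -0.0219,"y": -0.0277,"z": 0,"ax": 0,"ay": 0,"az": -2.15}

```text
clock: 21.0
tcp_pos: [0.4657, 0.0591, 0.1988]
orientation: [3.105, -0.476, 0.002]
contact_force: [1.2, 1.0, -1.3]
grip_width: 0.04
gripper_force: 29.8
```

Emit:
arm_command:
  rows:
    - {"fingers": -1,"x": -0.0208,"y": -0.0285,"z": 0,"ax": 0,"ay": 0,"az": -2.15}
    - {"fingers": -1,"x": -0.0197,"y": -0.0293,"z": 0,"ax": 0,"ay": 0,"az": -2.15}
    - {"fingers": -1,"x": -0.0186,"y": -0.03,"z": 0,"ax": 0,"ay": 0,"az": -2.15}
    - {"fingers": -1,"x": -0.0175,"y": -0.0307,"z": 0,"ax": 0,"ay": 0,"az": -2.15}
    - {"fingers": -1,"x": -0.0163,"y": -0.0313,"z": 0,"ax": 0,"ay": 0,"az": -2.15}
    - {"fingers": -1,"x": 0,"y": 0,"z": 0,"ax": 0,"ay": 0,"az": 0}
    - {"fingers": -1,"x": 0,"y": 0,"z": 0,"ax": 0,"ay": 0,"az": 0}
    - {"fingers": -1,"x": 0,"y": 0,"z": 0,"ax": 0,"ay": 0,"az": 0}

```text
clock: 21.67
tcp_pos: [0.4103, 0.2245, 0.1984]
orientation: [3.136, -0.186, 0.001]
contact_force: [0.0, -0.7, -1.1]
grip_width: 0.0402
gripper_force: 29.9
```

```bash
python3 -c "
from h import *
plan(dst('blue'),.046,GY)"
```

```text
n 5 turn/row [ 0.01 -0.    0.  ] tcp [0.4103 0.2245 0.1984] grip 0.0402 t 21.6667
[ 0.8  0.1 30.5]
[ 0.8  0.1 30.5]
[ 0.8  0.1 30.5]
[ 0.8  0.1 30.5]
[ 0.8  0.1 30.5]
```

Emit:
arm_command:
  rows:
    - {"fingers": -1,"x": 0.003,"y": 0.0005,"z": 0.035,"ax": 0,"ay": 0,"az": 0}
    - {"fingers": -1,"x": 0,"y": 0,"z": 0.035,"ax": 0,"ay": 0,"az": 0}
    - {"fingers": -1,"x": 0,"y": 0,"z": 0.035,"ax": 0,"ay": 0,"az": 0}
    - {"fingers": -1,"x": 0,"y": 0,"z": 0.03,"ax": 0,"ay": 0,"az": 0}
    - {"fingers": -1,"x": 0,"y": 0,"z": 0.01,"ax": 0,"ay": 0,"az": 0}
    - {"fingers": -1,"x": 0,"y": 0,"z": 0.008,"ax": 0,"ay": 0,"az": 0}
    - {"fingers": -1,"x": 0,"y": 0,"z": 0,"ax": 0,"ay": 0,"az": 0}
    - {"fingers": -1,"x": 0,"y": 0,"z": 0,"ax": 0,"ay": 0,"az": 0}

```text
clock: 22.33
tcp_pos: [0.4143, 0.2241, 0.0463]
orientation: [-3.135, 0.188, -0.002]
contact_force: [0.5, -0.3, -0.4]
grip_width: 0.0396
gripper_force: 31.2
```

Emit:
arm_command:
  rows:
    - {"fingers": 1,"x": 0,"y": 0,"z": 0,"ax": 0,"ay": 0,"az": 0}
    - {"fingers": 1,"x": 0,"y": 0,"z": 0,"ax": 0,"ay": 0,"az": 0}
    - {"fingers": 1,"x": 0,"y": 0,"z": 0,"ax": 0,"ay": 0,"az": 0}
    - {"fingers": 1,"x": 0,"y": 0,"z": 0,"ax": 0,"ay": 0,"az": 0}
    - {"fingers": 1,"x": 0,"y": 0,"z": -0.01,"ax": 0,"ay": 0,"az": 0}
    - {"fingers": 1,"x": 0,"y": 0,"z": -0.03,"ax": 0,"ay": 0,"az": 0}
    - {"fingers": 1,"x": 0,"y": 0,"z": -0.035,"ax": 0,"ay": 0,"az": 0}
    - {"fingers": 1,"x": 0,"y": 0,"z": -0.035,"ax": 0,"ay": 0,"az": 0}
    - {"fingers": 1,"x": 0,"y": 0,"z": -0.035,"ax": 0,"ay": 0,"az": 0}
    - {"fingers": 1,"x": 0,"y": 0,"z": 0,"ax": 0,"ay": 0,"az": 0}

```text
clock: 23.17
tcp_pos: [0.4162, 0.2266, 0.1974]
orientation: [-3.13, 0.185, -0.015]
contact_force: [1.0, 0.5, 0.1]
grip_width: 0.0853
gripper_force: 0.0
```

Emit:
arm_command:
  rows:
    - {"fingers": 1,"x": 0,"y": 0.035,"z": 0,"ax": 0,"ay": 0,"az": 0}
    - {"fingers": 1,"x": 0.01,"y": 0.035,"z": 0,"ax": 0,"ay": 0,"az": 0}
    - {"fingers": 1,"x": 0.01,"y": 0.035,"z": 0,"ax": 0,"ay": 0,"az": 0}
    - {"fingers": 1,"x": 0.01,"y": 0.035,"z": 0,"ax": 0,"ay": 0,"az": 0}
    - {"fingers": 1,"x": 0.01,"y": 0.035,"z": 0,"ax": 0,"ay": 0,"az": 0}
    - {"fingers": 1,"x": 0.01,"y": 0.035,"z": 0,"ax": 0,"ay": 0,"az": 0}
    - {"fingers": 1,"x": 0.01,"y": 0.035,"z": 0,"ax": 0,"ay": 0,"az": 0}
    - {"fingers": 1,"x": 0,"y": 0.03,"z": 0,"ax": 0,"ay": 0,"az": 0}
    - {"fingers": 1,"x": 0,"y": 0,"z": 0,"ax": 0,"ay": 0,"az": 0}
    - {"fingers": 1,"x": 0,"y": 0,"z": 0,"ax": 0,"ay": 0,"az": 0}

```text
clock: 24.0
tcp_pos: [0.44, -0.0574, 0.1909]
orientation: [3.136, -0.192, 0.0]
contact_force: [0.1, 0.2, 0.7]
grip_width: 0.0856
gripper_force: 0.0
```

```bash
python3 -c "
from h import *
f=check();cv2.imwrite('pics/end.png',f['frame'][...,::-1])"
```

```text
-0.099 398 mid [  0.3 -98.7] ridge [  0.3 -96.4] top 0.0797
-0.033 414 mid [  0. -34.] ridge [  0.3 -33.3] top 0.0801
0.033 425 mid [ 0.6 30.9] ridge [ 0.1 31.5] top 0.0803
0.099 441 mid [ 0.5 98.6] ridge [ 0.2 99.3] top 0.0796
```

View pics/end.png

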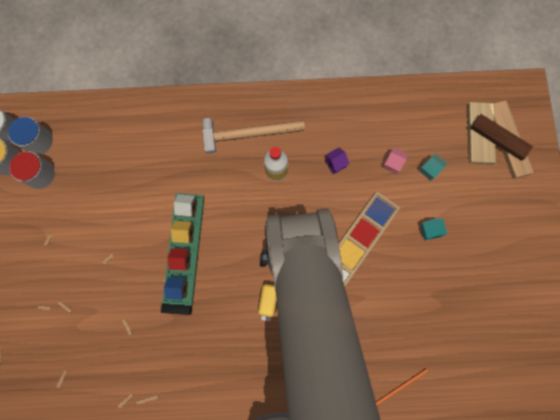

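All four houses stand in the green rack: blue (175,287) at the black end, then red (178,260), yellow (181,232) and white (185,206). The glue, tape and hammer are where they were, and the arm is clear.

```bash
python3 -c "
from bench import r
print(r.hand_in())"
```

```text
the job is handed in; nothing more can be done
None
```

I moved all four birdhouses into the green rack in reverse order and handed the job in at about 24 s; the last picture shows each upright and within about 2 mm of its compartment's centre, but hand-in gave back no verdict.

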